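# Unlock and switch on the bench supply

## Task

Switch on the bench supply at the sloping grey switch box. The rotary handle is locked: first draw the steel lock bar sideways by its tab, away from the handle, all the way out to its stop; then turn the handle clockwise (as seen facing the panel) all the way to its stop, and leave both there. Do not force the handle while it is locked, and do not knock over or push away the things standing round the box.

Things in the scene. Friction and masses are not known exactly. Their poses are not given: they have to be found in the camera images.
- switch_box: Grey wedge-shaped switch box fixed on the table, may be turned about the vertical. 150 mm deep (x, to its back), 220 wide (y, to its left), 45 high in front, 150 at the back; origin under its centre. Its top is an aluminium panel rising to the back at 35 degrees: outward normal (-0.574, 0, 0.819), up the slope (0.819, 0, 0.574) in box axes; panel middle 101 mm above the table.
- handle_axis (a point): Point where the rotary handle's turning axis meets the panel, 40 mm left of the panel's middle. z is the panel's outward normal; x and y turn with the handle (x towards its pointed end). Round it a 60 mm black disc, top 13 mm above the panel, with two steel lugs on its right that hold the lock bar's tongue between them.
- handle_grip (a point): Centre of the black handle's grip bar, 36 mm above the panel, 4 mm from the turning axis towards the pointed end. Bar 16 mm thick, 32 high (20 to 52 mm above the panel), 76 long, from 28 mm behind the axis to 48 ahead; pointed end 10 mm thick over the last 12. Axes: x along the bar to the pointed end, y across it (pinch this way), z outward normal of the panel.
- lock_tab (a point): Centre of the upstanding steel tab of the lock bar, 28 mm above the panel. Tab 12 mm thick along the slide, 30 wide up the slope, 14 to 42 mm above the panel; rails beside the bar 11 mm high. Axes: x up the slope, y to the box's left (to the handle), z outward normal of the panel. The bar slides out along -y. Bar in: tab 88 mm right of the handle's axis.
- lock_bar (a joint): Travel of the lock bar in m: 0 is fully in (locking), 0.024 is fully drawn out to its stop; it starts within 4 mm of fully in. From about 0.020 its tongue is well clear of the handle. It slides with about 2 N of friction and stays where it is left.
- handle (a joint): Angle of the rotary handle in rad: about 0 at the start (pointed end up the slope, with slight play), growing clockwise as seen facing the panel, that is the pointed end swings to the right; the stop is at 1.22 (70 degrees). Friction about 0.2 N m; it stays where it is left.
- mist_bottle: Bystander: upright spray bottle, 37 mm across, 139 mm tall, origin under its base.
- paint_jar: Bystander: upright paint pot, 47 mm across, 55 mm tall, origin under its base.
- tape_roll: Bystander: roll of masking tape lying flat, 103 mm across, 25 mm high, origin under its centre.
- sander: Bystander: sanding block 44 x 70 x 26 mm lying flat, origin under its centre.

How it is judged:
On the way, in this order (a step that is already met when the one before it is completed fails the run):
1. the lock bar is drawn out (at least 20 of 24 mm) with the handle still near its start (value of joint lock_bar above 0.02 m and value of joint handle below 0.2 rad), for 0.1 s.
2. the handle is turned to its stop (value of joint handle above 1.08 rad), for 0.2 s.
At the end, for the whole second after the job is handed in: The lock bar is still drawn out (at least 20 of its 24 mm), the handle stands at its stop (at least 1.08 of 1.22 rad) and is at rest (value of joint lock_bar above 0.02 m and value of joint handle above 1.08 rad and velocity of joint handle below 0.05 rad/s); the robot touches nothing.
It fails at once if the handle is forced against the lock bar (turned past 0.1 rad while the bar is still in) (value of joint handle above 0.1 rad and value of joint lock_bar below 0.008 m).
It fails at once if a bystander is pushed more than 40 mm or knocked over (distance of any of mist_bottle, paint_jar, tape_roll, sander from where it was at the start of the episode above 0.04 m or angle between any of mist_bottle, paint_jar's own z axis and vertical above 0.5 rad).
It also fails if it takes over 45 s, if anything falls off the work surface, if the arm or the gripper's body presses on something with over 40 N, if the wrist force passes 120 N, or if a joint passes its speed limit or range.

## Robot

A 6-joint arm with a two-finger parallel gripper is mounted at the origin on the work surface; the furniture and walls round the work are solid. World frame = base frame: x ahead of the robot, y to its left, z up, the work surface at z = 0. Lengths are in m, angles in rad, forces in N, time in s.
With the tool pointing down it reaches from about 0.325 to 0.85 m from the base axis. Payload 15.5 kg.
Tool frame: the origin (TCP) lies midway between the tips of the shut fingers; the grasp point (between the pads) lies 19 mm behind it; z points along the fingers, y is the direction in which the jaws open and shut (so a half turn about z gives the same grasp; the last joint's range is limited). The gripper opens to 91 mm and grips with 3 to 60 N. Pads are 32 mm wide; open, the fingers measure 118 mm over their backs; the gripper's body (76 mm by 178 mm) begins 60 mm behind the grasp point.
Start: joints at [-1.371, 0.494, 1.345, -0, 1.302, -0.096], TCP at [0.182, -0.598, 0.214] pointing down, gripper open.
Joint ranges: [-2.91, 2.91], [-0.82, 2.16], [0.22, 2.67], [-1.22, 4.37], [0.12, 2.79], [-3.08, 3.08]. Speed limits (rad/s): [1.89, 1.89, 2.57, 3.01, 3.01, 3.01].

## Interface

Orientations are given as a rotation vector (axis times angle).
In Python, from rig import env, get_image gives the robot as it stands.
- The arm moves only by the tool drive_tool, never from a script. Its argument "motion" is a list of rows, each a list of 7 numbers: the closure in counts, from 0 (fully open) to 255 (shut), then the shift along the tool's x, y, z in cm, then the turn, a rotation vector about the tool's x, y, z in degrees. A call has 1 to 5 rows; each row is the pose to reach, as a shift and turn from the pose commanded when the call began, along the tool's axes at that moment; what a row does not reach only later rows make up. A row lasts 1/12 s, in which the tool goes at most 41.7 mm and 7.16 degrees, less where a joint would pass 70% of its speed; a pose out of reach is approached as far as the arm can. A call with a gripper value outside its range is refused whole. The fingers move at their own pace and stop on an object; "newtons" is the grip in N (left out, the last holds). Time passes only in rows, so rows that repeat a pose let the fingers close. It gives the time, the measured TCP pose, the force and the opening at its end, in the units of the state.
- env.get_state(): the state, without advancing time (a new reading comes with each control period).
- get_image(name): name is "scene" or "top"; returns a dict with "img" (400x640x3 uint8, red, green, blue), "fx", "fy", "cx", "cy" (pixels), "T" (4x4, takes a point from camera to world coordinates). Camera axes: x right, y down, z forward; pixel columns grow to the right and rows downward; lengths in m; the calibration is good to about 2 mm. A picture is of the moment at which its call begins. There is no depth.
- env.finish_job(): hands the job in, once; it reports no verdict.
The state is a dict: "time": time; "joints": joint angles; "qvel": joint speeds; "joint_efforts": joint torques, N m; "tool_pos": TCP position; "orientation": TCP orientation; "contact_force": force on the tool from outside, world axes, zero at the start; "moment": the same for the moment, N m; "finger_gap": finger opening in m.
Only numpy, scipy, OpenCV 4.12 (cv2) and the standard library are available. Lean on these libraries where they do the work, as an engineer would, in place of code of your own. Each camera call takes 0.05 s, during which the arm holds its last target.

## Working session

There is one attempt and no reset: what is moved stays moved. The work goes in short steps, Python scripts to look and compute and a tool call to move; the robot and the scene stay as the last step left them, time stands still between calls to the robot, and variables do not carry over. Pictures are saved under pics/ and viewed, and the job is handed in when it is done.

Besides the shell and the picture viewer there is one more tool, called after "Call:" by a JSON object that holds its "api" and its "payload". drive_tool: Moves the arm, as the interface text tells. Its arguments: {"type":"object","properties":{"motion":{"type":"array"},"newtons":{"type":"number"}},"required":["motion"]}

```bash
ls; mkdir -p pics; python3 - <<'E'
from rig import env,get_image
import cv2,numpy as np
for n in ["scene","top"]:
    d=get_image(n);cv2.imwrite(f"pics/{n}0.png",d["img"][:,:,::-1]);print(n,d["fx"],d["fy"],d["cx"],d["cy"]);print(np.round(d["T"],4).tolist())
    np.savez(f"pics/{n}0.npz",**d)
print(env.get_state())
E
```

```text
pics
scene 451.9353858163295 451.9353858163295 314.3349412972916 192.32218016194355
[[-0.8415, -0.4028, 0.36, 0.0507], [-0.5403, 0.628, -0.5601, 0.766], [-0.0005, -0.6658, -0.7461, 1.0241], [0.0, 0.0, 0.0, 1.0]]
top 388.00882639391045 388.00882639391045 313.83746472149915 204.59844136804028
[[-0.0132, -0.9817, 0.1902, 0.2635], [-0.9999, 0.0137, 0.0013, 0.0804], [-0.0039, -0.1901, -0.9818, 1.1852], [0.0, 0.0, 0.0, 1.0]]
{'time': 0.1, 'joints': array([-1.37050680e+00,  4.94137606e-01,  1.34607235e+00,  1.40668378e-05,
        1.30253016e+00, -9.54897769e-02]), 'qvel': array([-0.00044479, -0.00066817, -0.00061443,  0.00146984,  0.00124027,
        0.00096774]), 'joint_efforts': array([ 1.45807833e-03, -8.80242562e+01, -3.82543695e+01,  7.08637806e-02,
        4.82571451e-02, -2.14784973e-05]), 'tool_pos': array([ 0.18212102, -0.59750498,  0.21338653]), 'orientation': array([-3.10616657e+00, -4.62742543e-01,  7.31037094e-05]), 'contact_force': array([-0.33105423, -0.12593605,  0.42179193]), 'moment': array([-0.04778363,  0.01582206, -0.00117516]), 'finger_gap': 0.09114456417826426}
```

View pics/scene0.png

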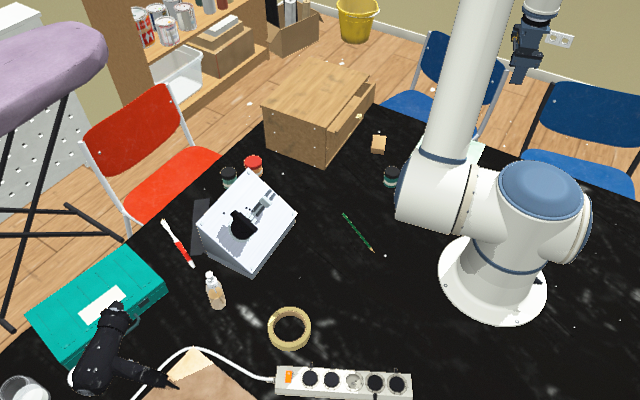

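View pics/top0.png

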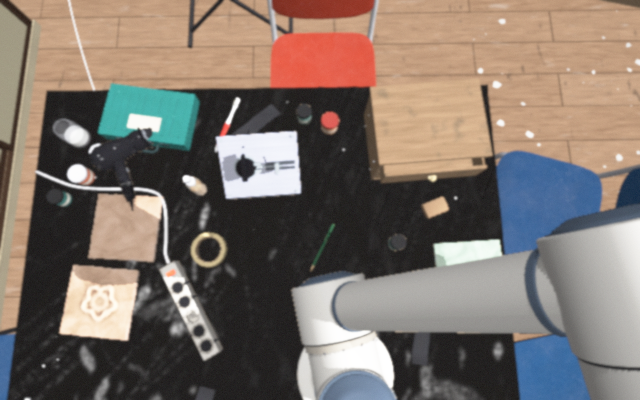

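The scene view shows the box at about (247,222) and the top view shows it at (260,165). The mist bottle is at (195,185) in the top view, the tape at (208,250), and the wooden box is behind and to the right. I'll zoom in.

```bash
python3 - <<'E'
import cv2
a=cv2.imread("pics/scene0.png")[155:285,185:310];cv2.imwrite("pics/sc.png",cv2.resize(a,None,fx=4.6,fy=4.6,interpolation=cv2.INTER_CUBIC))
a=cv2.imread("pics/top0.png")[120:210,180:320];cv2.imwrite("pics/tc.png",cv2.resize(a,None,fx=5.5,fy=5.5,interpolation=cv2.INTER_CUBIC))
E
```

```text
(no output)
```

View pics/sc.png

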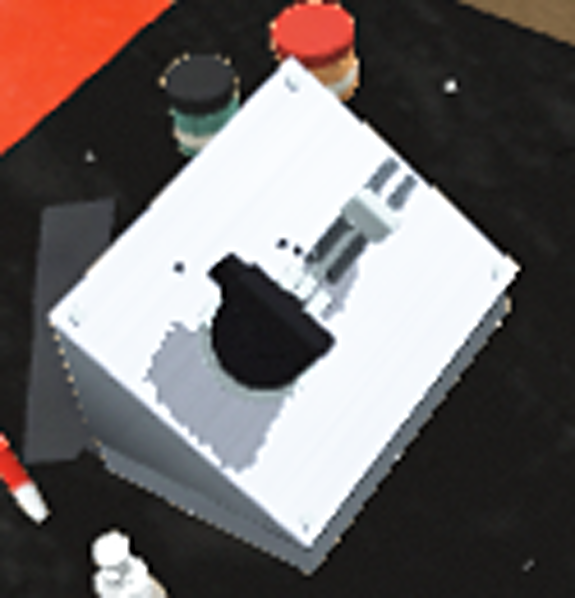

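View pics/tc.png

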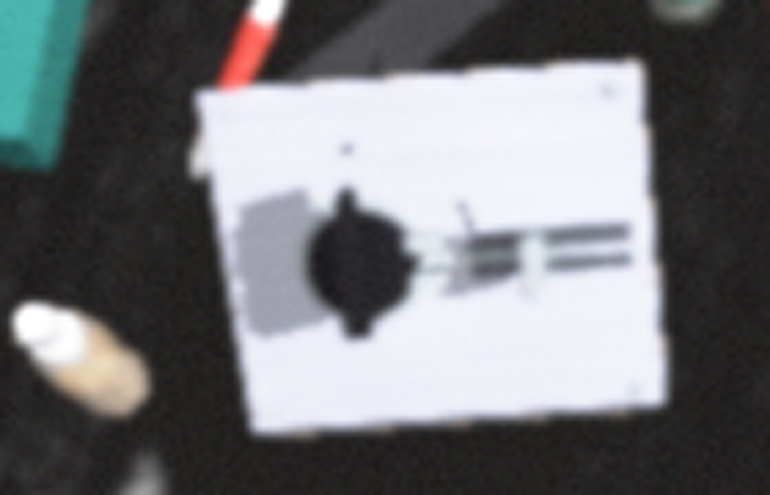

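```bash
cat > h.py <<'E'
import numpy as np,cv2
def L(n):
    d=np.load(f"pics/{n}.npz");return {k:d[k] for k in d}
def ray(d,p):
    v=np.array([(p[0]-d["cx"])/d["fx"],(p[1]-d["cy"])/d["fy"],1.]);return d["T"][:3,3],d["T"][:3,:3]@v
def onz(d,p,z):
    o,v=ray(d,p);return o+v*(z-o[2])/v[2]
def onplane(d,p,q,n):
    o,v=ray(d,p);return o+v*((q-o)@n)/(v@n)
def tri(d1,p1,d2,p2):
    o1,v1=ray(d1,p1);o2,v2=ray(d2,p2);v1=v1/np.linalg.norm(v1);v2=v2/np.linalg.norm(v2)
    s=np.linalg.lstsq(np.c_[v1,-v2],o2-o1,rcond=None)[0];a=o1+v1*s[0];b=o2+v2*s[1];return (a+b)/2,np.linalg.norm(a-b)
def proj(d,P):
    q=d["T"][:3,:3].T@(np.array(P)-d["T"][:3,3]);return np.array([d["fx"]*q[0]/q[2]+d["cx"],d["fy"]*q[1]/q[2]+d["cy"]])
E
python3 - <<'E'
from h import *
S,T=L("scene0"),L("top0")
sc=lambda u,v:(185-.5+(u+.5)/4.6,155-.5+(v+.5)/4.6)
tc=lambda u,v:(180-.5+(u+.5)/5.5,120-.5+(v+.5)/5.5)
s=dict(BR=sc(291,57),BL=sc(49,317),FL=sc(312,548),FR=sc(519,266))
t=dict(BR=tc(643,61),BL=tc(197,92),FL=tc(252,435),FR=tc(666,405))
P={}
for k in s:
    P[k],e=tri(S,s[k],T,t[k]);print(k,P[k].round(4),round(e,4))
for k in s:
    z=.048 if k[0]=='F' else .153
    print(k,onz(S,s[k],z).round(4),onz(T,t[k],z).round(4))
c=sum(P.values())/4;print(c, np.linalg.norm(P['BR']-P['BL']),np.linalg.norm(P['FR']-P['FL']),np.linalg.norm(P['BR']-P['FR']),np.linalg.norm(P['BL']-P['FL']))
for nm,p in dict(bottle=tc(130,390)).items(): print(onz(T,p,0))
E
```

```text
BR [0.6777 0.1278 0.1473] 0.001
BL [0.6609 0.3547 0.1538] 0.0027
FL [0.5047 0.3462 0.049 ] 0.0012
FR [0.5201 0.1213 0.0475] 0.0018
BR [0.673 0.132 0.153] [0.6759 0.1277 0.153 ]
BL [0.66   0.3541 0.153 ] [0.6626 0.3556 0.153 ]
FL [0.5046 0.3456 0.048 ] [0.5055 0.3466 0.048 ]
FR [0.5207 0.1218 0.048 ] [0.5191 0.1209 0.048 ]
[0.59085029 0.23749664 0.09939734] 0.2276348414802729 0.22543075720884087 0.1866885543185981 0.18827869021681506
[0.54291684 0.42832152 0.        ]
```

```bash
cat >> h.py <<'E'
def frame(c,yaw):
    xb=np.array([np.cos(yaw),np.sin(yaw),0]);yb=np.array([-np.sin(yaw),np.cos(yaw),0]);z=np.array([0,0,1.])
    th=np.radians(35);u=np.cos(th)*xb+np.sin(th)*z;n=-np.sin(th)*xb+np.cos(th)*z
    return u,yb,n
C=np.array([.5905,.2375,.101]);YAW=.065
E
python3 - <<'E'
from h import *
S,T=L("scene0"),L("top0")
u,y,n=frame(C,YAW)
for nm,d in (("scene0",S),("top0",T)):
    im=cv2.imread(f"pics/{nm}.png")
    x0,y0,w,h,f=(185,155,125,130,4.6) if nm[0]=='s' else (180,120,140,90,5.5)
    o=cv2.resize(im[y0:y0+h,x0:x0+w],None,fx=f,fy=f,interpolation=cv2.INTER_CUBIC)
    def q(P):
        p=proj(d,P);return tuple(int(round(v)) for v in ((p[0]-x0+.5)*f-.5,(p[1]-y0+.5)*f-.5))
    b=lambda a,l,hh:C+a*u+l*y+hh*n
    def poly(pts,col): cv2.polylines(o,[np.array([q(p) for p in pts])],True,col,1)
    D=.183/2
    poly([b(-D,.11,0),b(D,.11,0),b(D,-.11,0),b(-D,-.11,0)],(0,0,255))
    for t0 in(0,.004): 
        Y=-.048-t0
        poly([b(-.015,Y-.006,.042),b(.015,Y-.006,.042),b(.015,Y+.006,.042),b(-.015,Y+.006,.042)],(0,200,0) if t0==0 else (255,0,0))
    poly([b(-.028,.032,.052),b(.048,.035,.052),b(.048,.045,.052),b(-.028,.048,.052)],(0,255,255))
    poly([b(.03*np.cos(a),.04+.03*np.sin(a),.013) for a in np.linspace(0,6.28,30)],(255,0,255))
    cv2.imwrite(f"pics/ov_{nm}.png",o)
E
```

```text
(no output)
```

View pics/ov_scene0.png

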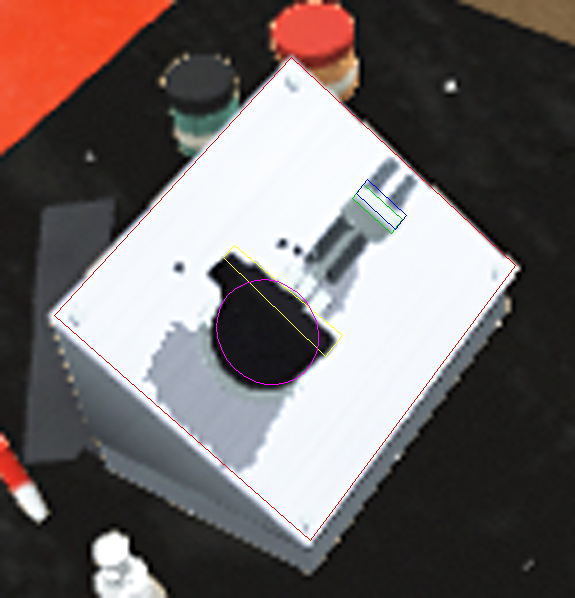

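View pics/ov_top0.png

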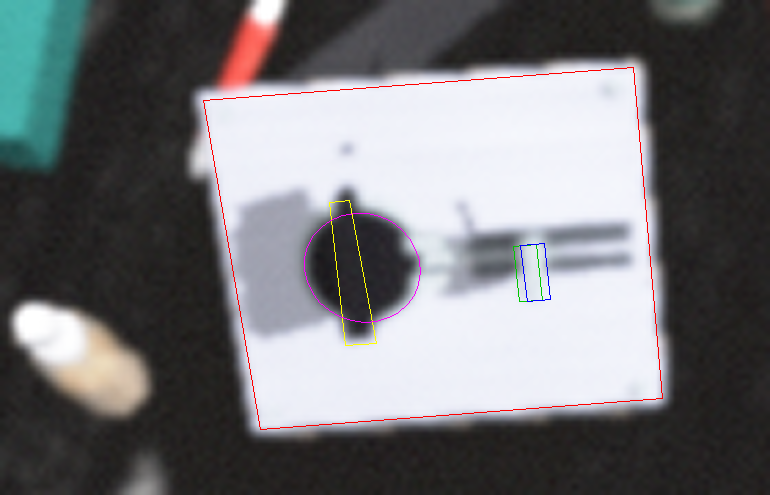

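```bash
python3 - <<'E'
import cv2
def z(n,x0,x1,y0,y1,f):
    a=cv2.imread(f"pics/{n}.png")[y0:y1,x0:x1];o=cv2.resize(a,None,fx=f,fy=f,interpolation=cv2.INTER_NEAREST)
    for x in range(x0,x1,5): cv2.putText(o,str(x),((x-x0)*f,10),0,.35,(0,0,255));cv2.line(o,((x-x0)*f,0),((x-x0)*f,o.shape[0]),(0,0,255) if x%10==0 else (200,150,0),1)
    for y in range(y0,y1,5): cv2.putText(o,str(y),(0,(y-y0)*f+10),0,.35,(0,0,255));cv2.line(o,(0,(y-y0)*f),(o.shape[1],(y-y0)*f),(0,0,255)if y%10==0 else (200,150,0),1)
    cv2.imwrite(f"pics/z_{n}.png",o)
z("scene0",225,280,185,245,10);z("top0",230,300,145,190,11)
E
```

```text
(no output)
```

View pics/z_scene0.png

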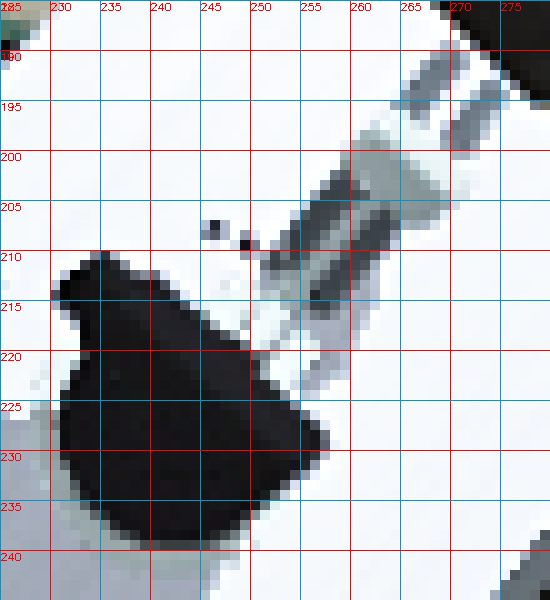

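View pics/z_top0.png

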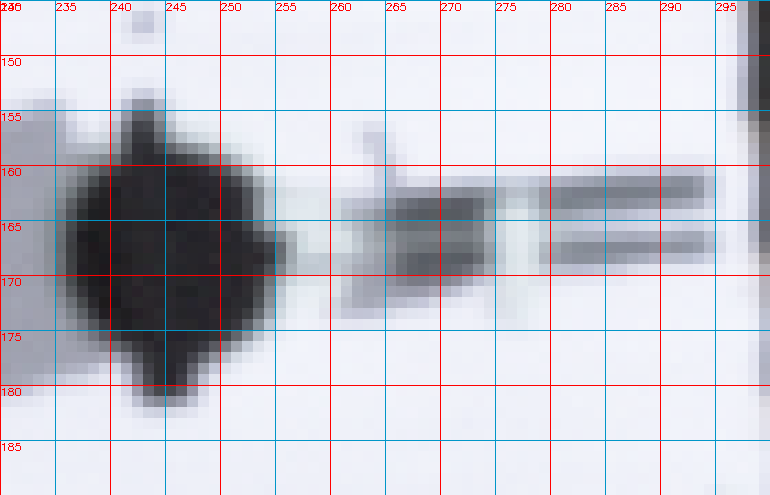

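```bash
python3 - <<'E'
from h import *
S,T=L("scene0"),L("top0")
u,y,n=frame(C,YAW);R=np.c_[u,y,n]
def s(nm,a,b):
    P,e=tri(S,a,T,b);print(nm,P.round(4),round(e,4),"panel uyn mm",((P-C)@R*1000).round(1))
s("tipR",(234.8,209.8),(244.7,153.8)); s("rearR",(257.3,228.7),(247.3,181.2))
# on plane h=.052 single views
for nm,d,p,h in [("tipR s",S,(234.8,209.8),.052),("tipR t",T,(244.7,153.8),.052),("rearR s",S,(257.3,228.7),.052),("rearR t",T,(247.3,181.2),.052),
  ("disc t",T,(245,166.5),.013),("barslot far s",S,(269.5,198.5),0),
  ("tab t upslope",T,(276.5,161),.042),("tab t dn",T,(276.8,174),.042),("mark t",T,(243,147),.0),("mark s",S,(246,208),0),("marks2",S,(249.5,209.5),0),("mark s3",S,(223.5,213),0),
  ("tab s",S,(267.5,200),.042)]:
    P=onplane(d,p,C+h*n,n);print(nm,((P-C)@R*1000).round(1))
E
```

```text
tipR [0.6068 0.2707 0.1563] 0.0042 panel uyn mm [46.8 32.1 34.7]
rearR [0.5392 0.2688 0.1233] 0.0003 panel uyn mm [-27.5  34.5  46.5]
tipR s [46.  40.3 52. ]
tipR t [53.9 29.8 52. ]
rearR s [-26.5  37.5  52. ]
rearR t [-25.6  33.6  52. ]
disc t [ 5.4 40.4 13. ]
barslot far s [ -8.5 -83.1   0. ]
tab t upslope [ 23.6 -53.3  42. ]
tab t dn [-14.5 -50.1  42. ]
mark t [59.3 40.2  0. ]
mark s [ 23.4 -12.9   0. ]
marks2 [ 13.8 -16.6  -0. ]
mark s3 [58.6 41.1  0. ]
tab s [ -2.  -49.7  42. ]
```

```bash
cat >> h.py <<'E'
from scipy.spatial.transform import Rotation as Ro
def pose(a,l,hh,ang=0,sgn=1):
    u,y,n=frame(C,YAW);P=C+a*u+l*y+hh*n
    Y=sgn*y;Z=-n;R=np.c_[np.cross(Y,Z),Y,Z]
    return P,Ro.from_matrix(R)*Ro.from_euler('z',ang,degrees=True)
def delta(P,R):
    from rig import env
    s=env.get_state();r0=Ro.from_rotvec(s["orientation"])
    print("t",round(s["time"],2),"pos",s["tool_pos"].round(4),"j",s["joints"].round(2),"gap",round(s["finger_gap"],4),"F",s["contact_force"].round(1))
    print("shift cm",(r0.inv().apply(P-s["tool_pos"])*100).round(2),"rot deg",np.degrees((r0.inv()*R).as_rotvec()).round(2))
E
python3 - <<'E'
from h import *
from rig import env
print(Ro.from_rotvec(env.get_state()["orientation"]).as_matrix().round(3))
for sg in (1,-1):
  P,R=pose(0,-.05,.2,0,sg);print(P,R.as_matrix().round(2).tolist());delta(P,R)
S,T=L("scene0"),L("top0")
print("woodbox",onz(T,(370,180),.15),onz(T,(490,170),.15),onz(S,(265,105),.2),onz(S,(322,125),.2))
r0=Ro.from_rotvec(env.get_state()["orientation"])
for w in [(.30,-.55,.4),(.45,-.35,.4),(.5,-.1,.4)]: print((r0.inv().apply(np.array(w)-env.get_state()["tool_pos"])*100).round(1))
E
```

```text
[[ 0.957  0.291 -0.   ]
 [ 0.291 -0.957  0.001]
 [ 0.    -0.001 -1.   ]]
[0.47927468 0.18015434 0.26483041] [[-0.82, -0.06, 0.57], [-0.05, 1.0, 0.04], [-0.57, 0.0, -0.82]]
t 0.1 pos [ 0.1821 -0.5975  0.2134] j [-1.37  0.49  1.35  0.    1.3  -0.1 ] gap 0.0911 F [-0.3 -0.1  0.4]
shift cm [ 51.09 -65.73  -5.06] rot deg [ -50.31   -5.92 -159.56]
[0.47927468 0.18015434 0.26483041] [[0.82, 0.06, 0.57], [0.05, -1.0, 0.04], [0.57, 0.0, -0.82]]
t 0.1 pos [ 0.1821 -0.5975  0.2134] j [-1.37  0.49  1.35  0.    1.3  -0.1 ] gap 0.0911 F [-0.3 -0.1  0.4]
shift cm [ 51.09 -65.73  -5.06] rot deg [-4.1  34.84 12.79]
woodbox [ 0.53072871 -0.07357956  0.15      ] [ 0.55448677 -0.40575599  0.15      ] [ 0.75773778 -0.06489631  0.2       ] [ 0.56755618 -0.07837473  0.2       ]
[ 12.7  -1.1 -18.7]
[ 32.8 -15.9 -18.6]
[ 44.9 -38.3 -18.6]
```

Call:
{"api": "drive_tool", "payload": {"motion": [[90,12.7,-1,-18.6,0,0,-32],[90,12.7,-1,-18.6,0,0,-32],[90,12.7,-1,-18.6,0,0,-32],[90,12.7,-1,-18.6,0,0,-32],[90,12.7,-1,-18.6,0,0,-32]], "newtons": 10}}

```text
time: 0.52
tool_pos: [0.2925, -0.5538, 0.3873]
orientation: [-2.854, -1.312, -0.0]
contact_force: [0.7, -0.2, 0.1]
finger_gap: 0.0613
```

```bash
cat > w.py <<'E'
from h import *
import sys
delta(np.array([.45,-.33,.4]),pose(0,0,0)[1]);delta(np.array([.5,-.08,.4]),pose(0,0,0)[1]);delta(*pose(0,-.05,.2))
E
python3 w.py
```

```text
t 0.52 pos [ 0.2925 -0.5538  0.3873] j [-1.18  0.39  1.05  0.    1.7  -0.47] gap 0.0613 F [ 0.7 -0.2  0.1]
shift cm [27.24 -2.63 -1.26] rot deg [ -40.74  -17.18 -129.23]
t 0.52 pos [ 0.2925 -0.5538  0.3873] j [-1.18  0.39  1.05  0.    1.7  -0.47] gap 0.0613 F [ 0.7 -0.2  0.1]
shift cm [ 49.47 -15.11  -1.25] rot deg [ -40.74  -17.18 -129.23]
t 0.52 pos [ 0.2925 -0.5538  0.3873] j [-1.18  0.39  1.05  0.    1.7  -0.47] gap 0.0613 F [ 0.7 -0.2  0.1]
shift cm [ 67.86 -33.61  12.28] rot deg [ -40.74  -17.18 -129.23]
```

Call:
{"api": "drive_tool", "payload": {"motion": [[90,27.2,-2.6,-2.5,0,0,-50],[90,27.2,-2.6,-2.5,0,0,-50],[90,27.2,-2.6,-2.5,0,0,-50],[90,27.2,-2.6,-2.5,0,0,-50],[90,27.2,-2.6,-2.5,0,0,-50]]}}

```text
time: 0.93
tool_pos: [0.4131, -0.3842, 0.4048]
orientation: [-2.314, -2.124, -0.0]
contact_force: [0.6, -0.8, 0.0]
finger_gap: 0.0589
```

```bash
python3 w.py
```

```text
t 0.93 pos [ 0.4131 -0.3842  0.4048] j [-0.86  0.28  1.17  0.    1.69 -0.77] gap 0.0589 F [ 0.6 -0.8  0. ]
shift cm [5.72 3.21 0.48] rot deg [-30.02 -25.84 -95.22]
t 0.93 pos [ 0.4131 -0.3842  0.4048] j [-0.86  0.28  1.17  0.    1.69 -0.77] gap 0.0589 F [ 0.6 -0.8  0. ]
shift cm [31.06  6.05  0.48] rot deg [-30.02 -25.84 -95.22]
t 0.93 pos [ 0.4131 -0.3842  0.4048] j [-0.86  0.28  1.17  0.    1.69 -0.77] gap 0.0589 F [ 0.6 -0.8  0. ]
shift cm [56.79  1.77 14.01] rot deg [-30.02 -25.84 -95.22]
```

Call:
{"api": "drive_tool", "payload": {"motion": [[90,30,6,0,-10,-5,-50],[90,30,6,0,-10,-5,-50],[90,30,6,0,-10,-5,-50],[90,30,6,0,-10,-5,-50],[90,30,6,0,-10,-5,-50]]}}

```text
time: 1.35
tool_pos: [0.4718, -0.1842, 0.4047]
orientation: [1.503, 2.609, 0.056]
contact_force: [0.7, -0.7, -0.0]
finger_gap: 0.0594
```

```bash
python3 w.py
```

```text
t 1.35 pos [ 0.4718 -0.1842  0.4047] j [-0.52  0.11  1.4   0.04  1.5  -1.04] gap 0.0594 F [ 0.7 -0.7 -0. ]
shift cm [-11.46  -9.25   0.65] rot deg [-17.33 -23.4  -61.61]
t 1.35 pos [ 0.4718 -0.1842  0.4047] j [-0.52  0.11  1.4   0.04  1.5  -1.04] gap 0.0594 F [ 0.7 -0.7 -0. ]
shift cm [7.65 7.62 0.49] rot deg [-17.33 -23.4  -61.61]
t 1.35 pos [ 0.4718 -0.1842  0.4047] j [-0.52  0.11  1.4   0.04  1.5  -1.04] gap 0.0594 F [ 0.7 -0.7 -0. ]
shift cm [32.42 17.62 12.76] rot deg [-17.33 -23.4  -61.61]
```

Call:
{"api": "drive_tool", "payload": {"motion": [[90,23,12,2,-17,-23,-62],[90,23,12,2,-17,-23,-62],[90,23,12,2,-17,-23,-62],[90,23,12,2,-17,-23,-62],[90,23,12,2,-17,-23,-62]]}}

```text
time: 1.77
tool_pos: [0.4656, 0.0224, 0.3809]
orientation: [0.644, 2.671, 0.039]
contact_force: [1.8, -0.0, 0.1]
finger_gap: 0.0589
```

```bash
python3 w.py
```

```text
t 1.77 pos [0.4656 0.0224 0.3809] j [-0.04 -0.08  1.72 -0.05  1.11 -1.13] gap 0.0589 F [ 1.8 -0.   0.1]
shift cm [-15.05 -31.96  -0.12] rot deg [ -8.27 -11.3  -29.13]
t 1.77 pos [0.4656 0.0224 0.3809] j [-0.04 -0.08  1.72 -0.05  1.11 -1.13] gap 0.0589 F [ 1.8 -0.   0.1]
shift cm [-8.05 -7.45  0.19] rot deg [ -8.27 -11.3  -29.13]
t 1.77 pos [0.4656 0.0224 0.3809] j [-0.04 -0.08  1.72 -0.05  1.11 -1.13] gap 0.0589 F [ 1.8 -0.   0.1]
shift cm [10.14 13.34 10.23] rot deg [ -8.27 -11.3  -29.13]
```

Call:
{"api": "drive_tool", "payload": {"motion": [[90,10.1,13.3,6,-8.3,-11.3,-29],[90,10.1,13.3,6,-8.3,-11.3,-29],[90,10.1,13.3,6,-8.3,-11.3,-29],[90,10.1,13.3,6,-8.3,-11.3,-29],[90,10.1,13.3,6,-8.3,-11.3,-29]]}}

```text
time: 2.18
tool_pos: [0.4623, 0.1844, 0.3014]
orientation: [-0.086, 2.533, 0.029]
contact_force: [-0.5, -0.1, -1.1]
finger_gap: 0.0591
```

Call:
{"api": "drive_tool", "payload": {"motion": [[90,0,0,0,0,0,0],[90,0,0,0,0,0,0],[90,0,0,0,0,0,0]]}}

```text
time: 2.43
tool_pos: [0.4653, 0.1798, 0.3049]
orientation: [-0.068, 2.532, 0.027]
contact_force: [-0.1, -0.7, 0.2]
finger_gap: 0.0593
```

```bash
python3 - <<'E'
from h import *
delta(*pose(0,-.05,.12));delta(*pose(0,-.05,.016))
E
```

```text
t 2.43 pos [0.4653 0.1798 0.3049] j [ 0.37 -0.    1.97 -0.31  0.61 -1.04] gap 0.0593 F [-0.1 -0.7  0.2]
shift cm [ 1.13 -0.04 12.09] rot deg [-0.15 -0.14 -0.58]
t 2.43 pos [0.4653 0.1798 0.3049] j [ 0.37 -0.    1.97 -0.31  0.61 -1.04] gap 0.0593 F [-0.1 -0.7  0.2]
shift cm [ 1.110e+00 -1.000e-02  2.249e+01] rot deg [-0.15 -0.14 -0.58]
```

Call:
{"api": "drive_tool", "payload": {"motion": [[90,1.1,0,4,0,0,-0.6],[90,1.1,0,8,0,0,-0.6],[90,1.1,0,12,0,0,-0.6],[90,1.1,0,15,0,0,-0.6],[90,1.1,0,15,0,0,-0.6]]}}

```text
time: 2.85
tool_pos: [0.5439, 0.1833, 0.171]
orientation: [-0.08, 2.536, 0.019]
contact_force: [-1.2, -0.5, -0.1]
finger_gap: 0.0591
```

```bash
cat > snap.py <<'E'
from h import *
import sys
from rig import get_image
k=sys.argv[1]
for n,(x0,x1,y0,y1,f) in dict(scene=(185,310,150,285,4),top=(180,320,110,210,5)).items():
    d=get_image(n);im=d["img"][:,:,::-1];cv2.imwrite(f"pics/{n}{k}.png",im);np.savez(f"pics/{n}{k}.npz",**d)
    o=cv2.resize(im[y0:y1,x0:x1],None,fx=f,fy=f,interpolation=cv2.INTER_CUBIC);cv2.imwrite(f"pics/{n}{k}c.png",o)
E
python3 snap.py 1; python3 - <<'E'
from h import *
delta(*pose(0,-.05,.016))
E
```

```text
t 2.95 pos [0.5422 0.1836 0.1746] j [ 0.31  0.33  2.04 -0.67  0.23 -0.71] gap 0.0591 F [-0.3  0.6  0.8]
shift cm [-0.04  0.1   7.4 ] rot deg [-0.26 -0.21  0.02]
```

View pics/scene1c.png

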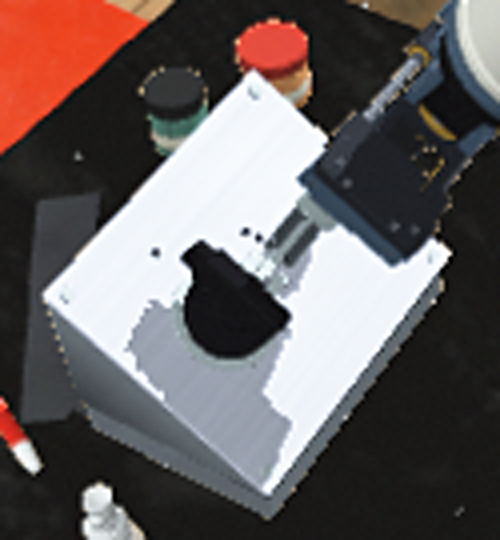

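View pics/top1c.png

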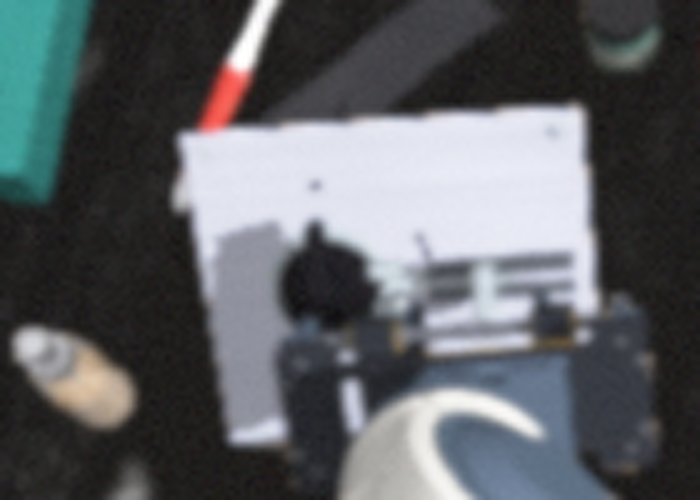

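The wrist is close to its limit with j5 at 0.23. The view shows the jaws straddling the tab, which is at (487,285) in the top crop. I'll tilt the tool 22° towards vertical.

```bash
python3 - <<'E'
from h import *
P,R=pose(0,-.05,.07);delta(P,R*Ro.from_euler('y',22,degrees=True))
E
```

```text
t 2.95 pos [0.5422 0.1836 0.1746] j [ 0.31  0.33  2.04 -0.67  0.23 -0.71] gap 0.0591 F [-0.3  0.6  0.8]
shift cm [-0.02  0.07  2.  ] rot deg [-0.25 21.79 -0.03]
```

Call:
{"api": "drive_tool", "payload": {"motion": [[90,0,0,1,0,6,0],[90,0,0,1.5,0,12,0],[90,0,0,2,0,18,0],[90,0,0,2,0,22,0],[90,0,0,2,0,22,0]]}}

```text
time: 3.37
tool_pos: [0.5549, 0.1875, 0.1626]
orientation: [-0.098, 2.917, 0.015]
contact_force: [0.7, -1.2, -0.3]
finger_gap: 0.0594
```

```bash
python3 - <<'E'
from h import *
P,R=pose(0.002,-.05,.022);delta(P,R*Ro.from_euler('y',22,degrees=True))
E
```

```text
t 3.37 pos [0.5549 0.1875 0.1626] j [ 0.25  0.41  1.7  -0.05  0.81 -1.36] gap 0.0594 F [ 0.7 -1.2 -0.3]
shift cm [-1.77 -0.26  4.75] rot deg [ 0.19 -0.22  0.12]
```

Call:
{"api": "drive_tool", "payload": {"motion": [[90,-0.9,0,2,0,0,0],[90,-1.8,0,3,0,0,0],[90,-1.8,0,4,0,0,0],[90,-1.8,0,4,0,0,0],[90,-1.8,0,4,0,0,0]]}}

```text
time: 3.78
tool_pos: [0.5781, 0.1876, 0.1236]
orientation: [-0.098, 2.917, 0.007]
contact_force: [-0.4, 1.0, -0.6]
finger_gap: 0.059
```

```bash
python3 snap.py 2;python3 - <<'E'
from h import *
P,R=pose(0.002,-.05,.022);delta(P,R*Ro.from_euler('y',22,degrees=True))
E
```

```text
t 3.88 pos [0.5785 0.1878 0.1241] j [ 0.24  0.49  1.69 -0.06  0.75 -1.36] gap 0.0589 F [0.6 0.4 0.3]
shift cm [-0.33 -0.11  0.48] rot deg [-0.14 -0.15  0.14]
```

View pics/scene2c.png

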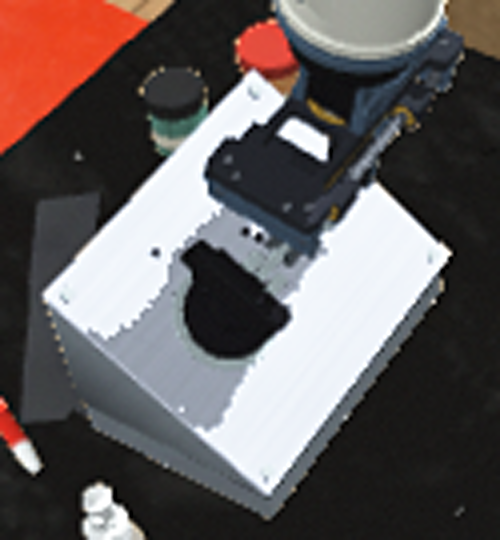

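View pics/top2c.png

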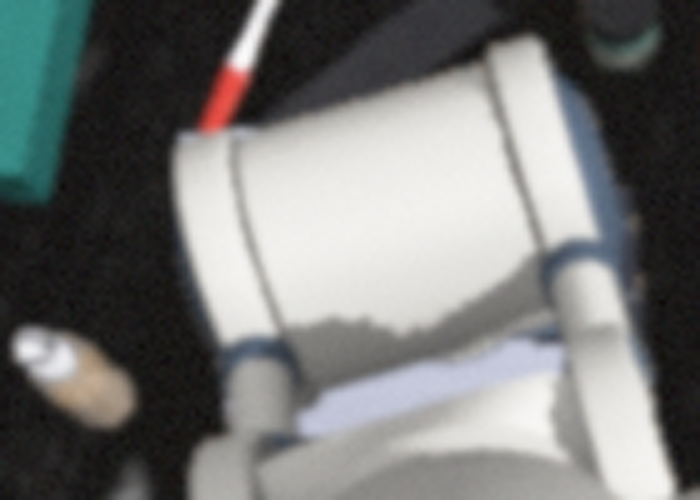

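Call:
{"api": "drive_tool", "payload": {"motion": [[90,-0.3,-0.1,0.4,0,0,0],[150,-0.3,-0.1,0.4,0,0,0],[220,-0.3,-0.1,0.4,0,0,0],[220,-0.3,-0.1,0.4,0,0,0],[220,-0.3,-0.1,0.4,0,0,0]], "newtons": 10}}

```text
time: 4.3
tool_pos: [0.583, 0.1869, 0.1203]
orientation: [-0.098, 2.916, 0.006]
contact_force: [-0.4, -0.7, -0.1]
finger_gap: 0.0352
```

Call:
{"api": "drive_tool", "payload": {"motion": [[240,0,0,0,0,0,0],[240,0,0,0,0,0,0],[240,0,0,0,0,0,0]]}}

```text
time: 4.55
tool_pos: [0.5831, 0.1869, 0.1203]
orientation: [-0.098, 2.916, 0.006]
contact_force: [-1.1, -0.3, -0.5]
finger_gap: 0.0153
```

Call:
{"api": "drive_tool", "payload": {"motion": [[240,0,0,0,0,0,0],[240,0,0,0,0,0,0],[240,0,0,0,0,0,0]]}}

```text
time: 4.8
tool_pos: [0.583, 0.1869, 0.1203]
orientation: [-0.097, 2.916, 0.006]
contact_force: [0.4, 0.6, 0.6]
finger_gap: 0.0117
```

The gap of 11.7 mm matches the 12 mm tab, so it's gripped. Now I'll draw it out along -y.

Call:
{"api": "drive_tool", "payload": {"motion": [[240,0,-0.5,0,0,0,0],[240,0,-1.0,0,0,0,0],[240,0,-1.5,0,0,0,0],[240,0,-1.9,0,0,0,0],[240,0,-1.9,0,0,0,0]]}}

```text
time: 5.22
tool_pos: [0.5842, 0.1669, 0.1203]
orientation: [-0.096, 2.916, 0.006]
contact_force: [-2.4, -2.1, 0.3]
finger_gap: 0.0118
```

Call:
{"api": "drive_tool", "payload": {"motion": [[240,0,-0.1,0,0,0,0],[240,0,-0.2,0,0,0,0],[240,0,-0.3,0,0,0,0]]}}

```text
time: 5.47
tool_pos: [0.5843, 0.1655, 0.1203]
orientation: [-0.097, 2.916, 0.008]
contact_force: [-4.0, 13.8, 0.9]
finger_gap: 0.0118
```

The tool stopped at 13.8 N after 21.4 mm, which is the bar's stop. I'll release and rise.

Call:
{"api": "drive_tool", "payload": {"motion": [[240,0,0.15,0,0,0,0],[90,0,0.15,0,0,0,0],[90,0,0.15,0,0,0,0],[90,0,0.15,0,0,0,0],[90,0,0.15,0,0,0,0]]}}

```text
time: 5.88
tool_pos: [0.5846, 0.1664, 0.1203]
orientation: [-0.098, 2.915, 0.006]
contact_force: [-0.7, 0.5, 0.3]
finger_gap: 0.036
```

Call:
{"api": "drive_tool", "payload": {"motion": [[90,0,0,0,0,0,0],[90,0,0,-2,0,0,0],[90,0,0,-5,0,0,0],[90,0,0,-8,0,0,0],[90,0,0,-8,0,0,0]]}}

```text
time: 6.3
tool_pos: [0.5681, 0.166, 0.2035]
orientation: [-0.098, 2.909, 0.008]
contact_force: [1.1, 0.6, 1.6]
finger_gap: 0.0592
```

```bash
python3 - <<'E'
from h import *
P,R=pose(-.02,.035,.085);delta(P,R*Ro.from_euler('y',22,degrees=True))
P,R=pose(0,.04,.02);delta(P,R*Ro.from_euler('y',22,degrees=True))
E
```

```text
t 6.3 pos [0.5681 0.166  0.2035] j [ 0.2   0.36  1.64 -0.04  0.91 -1.41] gap 0.0592 F [1.1 0.6 1.6]
shift cm [ 4.7  10.51  3.43] rot deg [-0.1   0.24  0.13]
t 6.3 pos [0.5681 0.166  0.2035] j [ 0.2   0.36  1.64 -0.04  0.91 -1.41] gap 0.0592 F [1.1 0.6 1.6]
shift cm [ 0.43 11.01  8.72] rot deg [-0.1   0.24  0.13]
```

Call:
{"api": "drive_tool", "payload": {"motion": [[90,1,3,0,0,0,0],[90,2,7,0,0,0,0],[90,1.5,10.9,1,0,0,0],[90,1.5,10.9,2,0,0,0],[90,1.5,10.9,2,0,0,0]]}}

```text
time: 6.72
tool_pos: [0.5485, 0.2751, 0.1732]
orientation: [-0.102, 2.917, 0.006]
contact_force: [-1.8, -1.1, -0.3]
finger_gap: 0.0593
```

```bash
python3 snap.py 3; python3 - <<'E'
from h import *
P,R=pose(0,.0395,.026);delta(P,R*Ro.from_euler('y',22,degrees=True))
E
```

```text
t 6.82 pos [0.5489 0.2731 0.1746] j [ 0.41  0.43  1.61 -0.1   0.89 -1.17] gap 0.0587 F [-0.1 -1.   0.4]
shift cm [-1.21  0.15  5.64] rot deg [-0.19 -0.22  0.15]
```

View pics/scene3c.png

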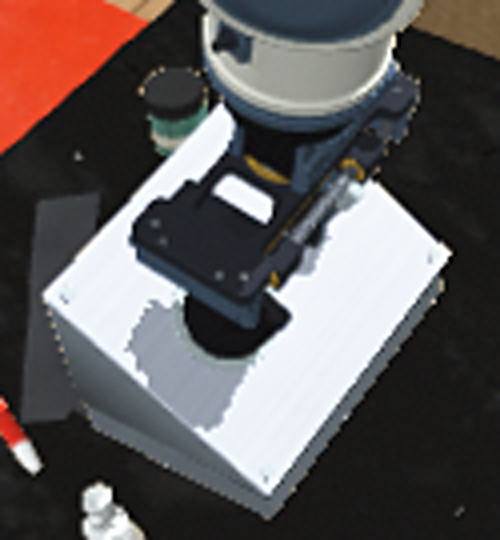

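Call:
{"api": "drive_tool", "payload": {"motion": [[90,-0.6,0.1,1.5,0,0,0],[90,-1.2,0.1,3,0,0,0],[90,-1.2,0.1,4.5,0,0,0],[90,-1.2,0.1,5.6,0,0,0],[90,-1.2,0.1,5.6,0,0,0]]}}

```text
time: 7.23
tool_pos: [0.5729, 0.2744, 0.1215]
orientation: [-0.095, 2.918, 0.005]
contact_force: [-1.1, -1.6, -1.0]
finger_gap: 0.0589
```

```bash
python3 snap.py 4; python3 - <<'E'
from h import *
P,R=pose(0,.0395,.026);delta(P,R*Ro.from_euler('y',22,degrees=True))
E
```

```text
t 7.33 pos [0.5732 0.2752 0.1234] j [ 0.4   0.53  1.61 -0.11  0.8  -1.18] gap 0.059 F [ 0.  -0.3  0.5]
shift cm [0.04 0.07 0.11] rot deg [-0.18 -0.17  0.08]
```

View pics/scene4c.png

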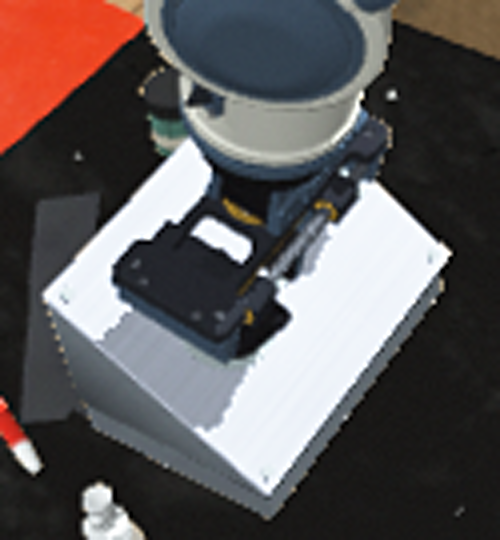

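Call:
{"api": "drive_tool", "payload": {"motion": [[225,0,0,0,0,0,0],[225,0,0,0,0,0,0],[225,0,0,0,0,0,0],[225,0,0,0,0,0,0],[225,0,0,0,0,0,0]], "newtons": 12}}

```text
time: 7.75
tool_pos: [0.5733, 0.2761, 0.1236]
orientation: [-0.098, 2.915, 0.007]
contact_force: [0.0, -0.7, -0.4]
finger_gap: 0.0286
```

Call:
{"api": "drive_tool", "payload": {"motion": [[225,0,0,0,0,0,0],[225,0,0,0,0,0,0],[225,0,0,0,0,0,0],[225,0,0,0,0,0,0],[225,0,0,0,0,0,0]]}}

```text
time: 8.17
tool_pos: [0.5732, 0.2771, 0.1234]
orientation: [-0.097, 2.915, 0.009]
contact_force: [-2.8, 10.8, -0.7]
finger_gap: 0.0161
```

Call:
{"api": "drive_tool", "payload": {"motion": [[225,0,0.15,0,0,0,0],[225,0,0.25,0,0,0,0],[225,0,0.25,0,0,0,0]]}}

```text
time: 8.42
tool_pos: [0.5732, 0.2775, 0.1234]
orientation: [-0.098, 2.916, 0.004]
contact_force: [-0.2, -10.0, 6.3]
finger_gap: 0.0161
```

Call:
{"api": "drive_tool", "payload": {"motion": [[225,0,-0.12,0,0,0,0],[225,0,-0.12,0,-1.9,0,4.6],[225,0,-0.12,0,-3.8,0,9.3],[225,0,-0.12,0,-5.6,0,13.9],[225,0,-0.12,0,-5.6,0,13.9]]}}

```text
time: 8.83
tool_pos: [0.5733, 0.277, 0.1234]
orientation: [0.248, 2.906, 0.192]
contact_force: [-2.0, 7.6, 0.6]
finger_gap: 0.0161
```

```bash
cat > m.py <<'E'
from h import *
P,R=pose(0,.0395,.026);delta(P,R*Ro.from_euler('y',22,degrees=True))
from rig import env
s=env.get_state();u,y,n=frame(C,YAW);print("panel mm",((s["tool_pos"]-C)@np.c_[u,y,n]*1000).round(1),"F panel",(s["contact_force"]@np.c_[u,y,n]).round(1),"M",s["moment"].round(2))
E
python3 m.py
```

```text
t 8.83 pos [0.5733 0.277  0.1234] j [ 0.34  0.51  1.65  0.04  0.72 -1.09] gap 0.0161 F [-2.   7.6  0.6]
shift cm [ 0.02 -0.13  0.09] rot deg [  5.55  -0.12 -14.1 ]
panel mm [ 0.9 40.6 26.8] F panel [-0.9  7.7  1.3] M [1.57 0.38 0.25]
```

Call:
{"api": "drive_tool", "payload": {"motion": [[225,0,0,0,-1.9,0,4.6],[225,0,0,0,-3.8,0,9.3],[225,0,0,0,-5.6,0,13.9],[225,0,0,0,-7.5,0,18.5],[225,0,0,0,-7.5,0,18.5]]}}

```text
time: 9.25
tool_pos: [0.5732, 0.2769, 0.1234]
orientation: [0.69, 2.821, 0.431]
contact_force: [-1.0, 2.6, 3.4]
finger_gap: 0.0162
```

```bash
python3 m.py
```

```text
t 9.25 pos [0.5732 0.2769 0.1234] j [ 0.27  0.49  1.74  0.27  0.6  -1.02] gap 0.0162 F [-1.   2.6  3.4]
shift cm [-0.02 -0.12  0.08] rot deg [ 12.99  -0.09 -32.5 ]
panel mm [ 0.8 40.4 26.8] F panel [1.3 2.7 3.3] M [ 0.53  0.17 -0.02]
```

Call:
{"api": "drive_tool", "payload": {"motion": [[225,0,0,0,-1.9,0,4.6],[225,0,0,0,-3.8,0,9.3],[225,0,0,0,-5.6,0,13.9],[225,0,0,0,-7.5,0,18.5],[225,0,0,0,-7.5,0,18.5]]}}

```text
time: 9.67
tool_pos: [0.573, 0.2768, 0.1233]
orientation: [1.12, 2.655, 0.66]
contact_force: [-2.8, -4.1, 8.2]
finger_gap: 0.016
```

```bash
python3 m.py
```

```text
t 9.67 pos [0.573  0.2768 0.1233] j [ 0.22  0.49  1.84  0.59  0.47 -1.04] gap 0.016 F [-2.8 -4.1  8.2]
shift cm [-0.06 -0.1   0.06] rot deg [ 2.046e+01 -5.000e-02 -5.101e+01]
panel mm [ 0.6 40.3 26.8] F panel [ 2.1 -4.   8.5] M [-0.42  0.19 -0.3 ]
```

Call:
{"api": "drive_tool", "payload": {"motion": [[225,0,0,0,-1.5,0,3.7],[225,0,0,0,-3.0,0,7.4],[225,0,0,0,-4.5,0,11.1],[225,0,0,0,-5.6,0,13.9],[225,0,0,0,-5.6,0,13.9]]}}

```text
time: 10.08
tool_pos: [0.5729, 0.2769, 0.1232]
orientation: [1.423, 2.48, 0.82]
contact_force: [-5.6, -10.0, 8.8]
finger_gap: 0.0162
```

```bash
python3 m.py
```

```text
t 10.08 pos [0.5729 0.2769 0.1232] j [ 0.19  0.49  1.92  0.95  0.37 -1.17] gap 0.0162 F [ -5.6 -10.    8.8]
shift cm [-0.1  -0.07  0.04] rot deg [ 2.600e+01 -4.000e-02 -6.478e+01]
panel mm [ 0.4 40.4 26.8] F panel [-0.1 -9.6 10.8] M [-0.98  0.31 -0.53]
```

Call:
{"api": "drive_tool", "payload": {"motion": [[225,0,0,0,-0.4,0,0.9],[225,0,0,0,-0.75,0,1.9],[225,0,0,0,-0.75,0,1.9]]}}

```text
time: 10.33
tool_pos: [0.573, 0.2771, 0.1231]
orientation: [1.459, 2.455, 0.839]
contact_force: [-4.4, -9.7, 7.7]
finger_gap: 0.0167
```

```bash
python3 m.py
```

```text
t 10.33 pos [0.573  0.2771 0.1231] j [ 0.19  0.49  1.93  1.    0.36 -1.2 ] gap 0.0167 F [-4.4 -9.7  7.7]
shift cm [-0.11 -0.08  0.03] rot deg [ 2.670e+01 -4.000e-02 -6.648e+01]
panel mm [ 0.5 40.6 26.7] F panel [ 0.4 -9.4  9.2] M [-1.46  0.37  0.05]
```

The gap is widening at 71.6°, so the handle is at its stop. I'll release, then retreat along the tool axis.

Call:
{"api": "drive_tool", "payload": {"motion": [[110,0,0,0,0.4,0,-0.9],[110,0,0,0,0.4,0,-0.9],[110,0,0,0,0.4,0,-0.9],[110,0,0,0,0.4,0,-0.9],[110,0,0,0,0.4,0,-0.9]]}}

```text
time: 10.75
tool_pos: [0.5731, 0.2774, 0.1231]
orientation: [1.442, 2.468, 0.83]
contact_force: [0.4, 0.4, 0.5]
finger_gap: 0.0468
```

Call:
{"api": "drive_tool", "payload": {"motion": [[110,0,0,0,0,0,0],[110,0,0,-2,0,0,0],[110,0,0,-5,0,0,0],[110,0,0,-8,0,0,0],[110,0,0,-11,0,0,0]]}}

```text
time: 11.17
tool_pos: [0.5277, 0.235, 0.2152]
orientation: [1.443, 2.469, 0.828]
contact_force: [1.0, 0.3, -0.2]
finger_gap: 0.0515
```

```bash
python3 m.py; python3 snap.py 5;  python3 - <<'E'
from h import *
delta(np.array([.4,.0,.35]),pose(0,0,0)[1]*Ro.from_euler('y',22,degrees=True)*Ro.from_euler('z',60,degrees=True))
E
```

```text
t 11.17 pos [0.5277 0.235  0.2152] j [ 0.11  0.26  1.95  0.69  0.55 -0.93] gap 0.0515 F [ 1.   0.3 -0.2]
shift cm [-0.12 -0.02 11.12] rot deg [ 26.26  -0.14 -65.7 ]
panel mm [ 14.    1.6 129.6] F panel [ 0.7  0.2 -0.8] M [-0.25  0.07 -0.01]
t 11.27 pos [0.5285 0.2347 0.2181] j [ 0.11  0.26  1.95  0.69  0.55 -0.93] gap 0.052 F [-0.3 -0.9 -0. ]
shift cm [-11.42 -11.38 -25.1 ] rot deg [ 21.74 -12.41  -6.68]
```

View pics/scene5c.png

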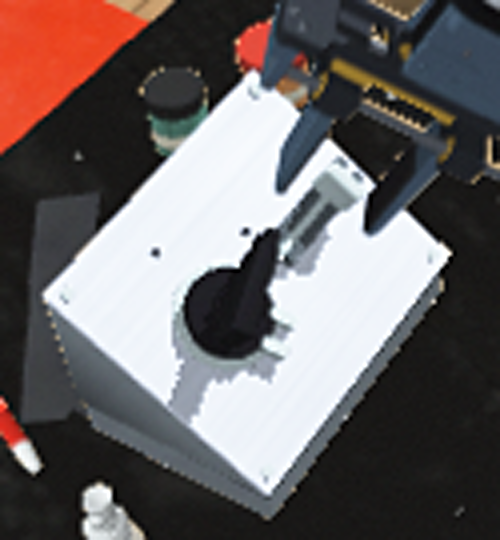

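The handle's pointed end is at (268,235), pointing at the tab, and the tab is at its outer end at (340,180). I'll back off for a clear check.

Call:
{"api": "drive_tool", "payload": {"motion": [[110,-2,-2,-4,0,0,0],[110,-4,-5,-8,0,0,0],[110,-6,-8,-11,0,0,0],[110,-8,-11,-14,0,0,0],[110,-8,-13,-16,0,0,0]]}}

```text
time: 11.68
tool_pos: [0.4259, 0.0762, 0.2626]
orientation: [1.441, 2.467, 0.83]
contact_force: [0.2, -0.7, 0.6]
finger_gap: 0.0516
```

Call:
{"api": "drive_tool", "payload": {"motion": [[110,0,0,0,0,0,0],[110,0,0,0,0,0,0],[110,0,0,0,0,0,0],[110,0,0,0,0,0,0]]}}

```text
time: 12.02
tool_pos: [0.4265, 0.0782, 0.2621]
orientation: [1.442, 2.469, 0.83]
contact_force: [-0.1, 0.4, 0.5]
finger_gap: 0.0517
```

```bash
python3 snap.py 6; python3 - <<'E'
from h import *
u,y,n=frame(C,YAW)
d=L("scene6")
im=cv2.imread("pics/scene6.png");x0,y0,w,h,f=185,155,125,130,4.6
o=cv2.resize(im[y0:y0+h,x0:x0+w],None,fx=f,fy=f,interpolation=cv2.INTER_CUBIC)
def q(a,l,hh):
    p=proj(d,C+a*u+l*y+hh*n);return [int(round(v)) for v in ((p[0]-x0+.5)*f-.5,(p[1]-y0+.5)*f-.5)]
for Y,c in((-.068,(0,0,255)),(-.072,(0,200,0))): cv2.polylines(o,[np.array([q(i,Y+j,.042) for i,j in((-.015,-.006),(.015,-.006),(.015,.006),(-.015,.006))])],True,c,1)
for t,c in((1.08,(0,0,255)),(1.22,(0,200,0))):
    cv2.line(o,q(0,.0405,.052),q(.048*np.cos(t),.0405-.048*np.sin(t),.052),c,1)
cv2.imwrite("pics/chk.png",o)
E
```

```text
(no output)
```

View pics/chk.png

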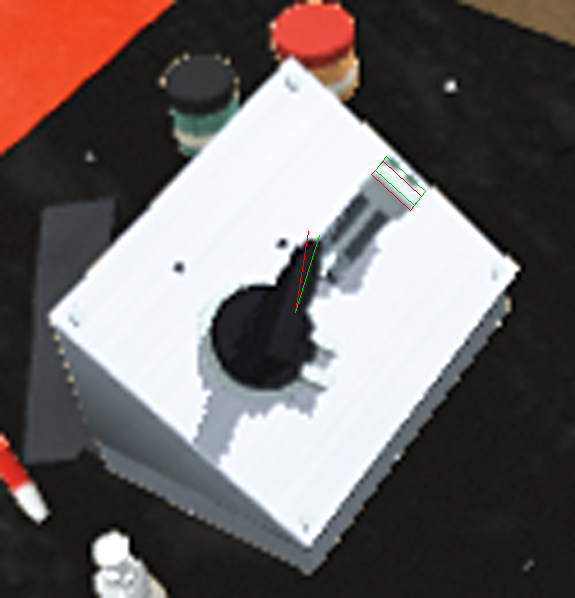

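View pics/top6c.png

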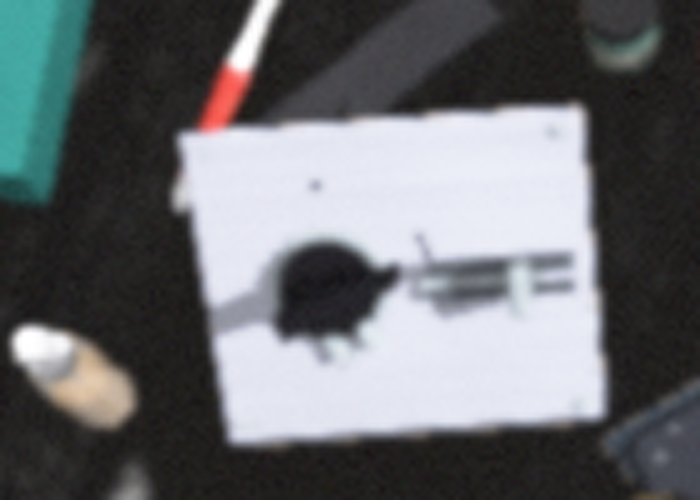

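View pics/scene6.png

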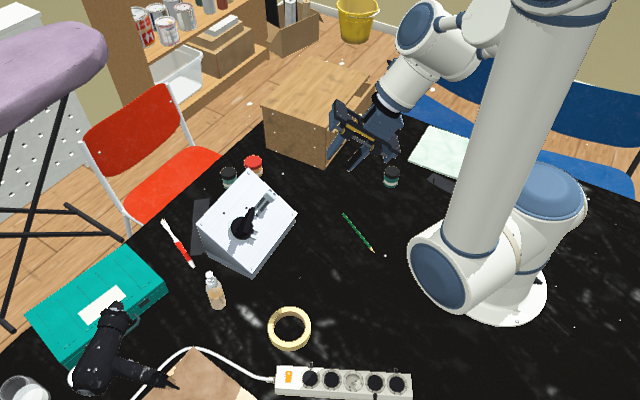

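```bash
python3 - <<'E'
from h import *
from rig import env
u,y,n=frame(C,YAW);R=np.c_[u,y,n]
S,T=L("scene6"),L("top6")
for nm,d,p,h in [("tip t",T,(180+398/5,110+271/5),.045),("tip s",S,(185+312/4.6,155+240/4.6),.052),("tab t",T,(180+519/5,110+283/5),.042),("tab0 t",L("top0"),(276.7,167.5),.042)]:
    P=onplane(d,p,C+h*n,n);q=((P-C)@R*1000);print(nm,q.round(1),"angle deg",np.degrees(np.arctan2(40.5-q[1],q[0])).round(1))
s=env.get_state();print(s["contact_force"],s["qvel"].round(3))
env.finish_job()
E
```

```text
tip t [19.  -5.9 45. ] angle deg 67.8
tip s [16.3  1.  52. ] angle deg 67.6
tab t [  5.7 -71.9  42. ] angle deg 87.1
tab0 t [  4.6 -51.9  42. ] angle deg 87.1
[ 0.15674822 -0.32190741  0.13232446] [-0.004  0.001 -0.    -0.002  0.005 -0.002]
the job is handed in; nothing more can be done
```

I drew the lock bar out to its stop and then turned the handle clockwise to its stop. After that I released the handle, backed the arm clear and handed the job in at about 12 s. No verdict was reported.

**Lock bar:** I gripped the tab (11.7 mm gap against its 12 mm thickness) and pulled it 21.4 mm, where the tool met a firm stop at about 14 N. In the last top image the tab's centre is 112 mm right of the handle's axis, which matches fully out. The two images put its travel at 20 mm, about 1.4 mm less than the tool moved, within the pixel error.

**Handle:** The tool turned it about 71°, and the jaws began to spread at the stop. The final images put it at about 67.7° (1.18 rad) in both views. That is above the 62° (1.08 rad) needed, but slightly under the tool's own reading.

**Surroundings:** In the last picture the box's surroundings look unchanged and nothing has been knocked over. I did not measure the bystanders' positions. The arm was at rest with no contact force when I handed in.

**Unplanned change:** With the tool square to the panel, a wrist joint came close to its limit. I tilted the tool 22° towards vertical for both grasps.

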